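# Unload the tilted mould and set a rule to the casting

## Robot

A 6-joint arm with a two-finger parallel gripper is mounted at the origin on the work surface. World frame = base frame: x ahead of the robot, y to its left, z up, the work surface at z = 0. Lengths are in m, angles in rad, forces in N, time in s.
With the tool pointing down it reaches from about 0.325 to 1 m from the base axis. Payload 5.1 kg.
Tool frame: the origin (TCP) lies on the centre line of the jaws, within the pads' length; the fingertips stand 17 mm ahead of it and the grasp point (between the pads) lies 2 mm behind it; z points along the fingers, y is the line along which they close (so a half turn about z gives the same grasp; the last joint's range is limited). The gripper opens to 85 mm and grips with 20 to 120 N. Pads are 22 mm wide; open, the fingers measure 114 mm over their backs; the gripper's body (76 mm by 85 mm) begins 54 mm behind the grasp point. The pads swing forward as they close: fully open they stand 13 mm farther back than shut.
Start: joints at [1.188, 0.124, 1.65, -0, 1.367, -0.083], TCP at [0.192, 0.621, 0.248] pointing down, gripper open.
Joint ranges: [-2.61, 2.61], [-1.02, 2.33], [0.03, 2.71], [-1.35, 4.49], [0.32, 2.68], [-2.91, 2.91]. Speed limits (rad/s): [2.57, 2.57, 3.14, 3.14, 3.14, 3.14].

## Interface

Orientations are given as [roll, pitch, yaw] about the fixed x, y, z axes, in that order (R = Rz(yaw) Ry(pitch) Rx(roll)).
In Python, from plant import ctrl gives the robot as it stands. The module is installed in compiled form; this text tells all that it offers.
- The arm moves only by the tool drive_tool, never from a script. Its argument "moves" is a list of rows, each a list of 3 entries, a list of its own where there are three numbers: the shift along the tool's x, y, z in units of 0.2 m (1.0 is 0.2 m), then the turn, a rotation vector about the tool's x, y, z in units of pi/4 rad (1.0 is pi/4 rad), then the opening, from -1 (shut) to 1 (fully open). A call has 1 to 10 rows; each row is the pose to reach, as a shift and turn from the pose commanded when the call began, along the tool's axes at that moment; what a row does not reach only later rows make up. A row lasts 1/10 s, in which the tool goes at most 50 mm and 8.59 degrees, less where a joint would pass 70% of its speed; a pose out of reach is approached as far as the arm can. A call with a number of a shift or a turn outside -1 to 1 is refused whole. A call with a gripper value outside its range is refused whole. The fingers move at their own pace and stop on an object; "force" is the grip in N (left out, the last holds). Time passes only in rows, so rows that repeat a pose let the fingers close. It gives the time, the measured TCP pose, the force, the opening and the grip force at its end, in the units of the state.
- ctrl.get_obs(): the state, without advancing time (a new reading comes with each control period).
- ctrl.camera(name): name is "scene" or "top"; returns the picture (480x640x3 uint8, red, green, blue); there is no depth.
- ctrl.camera_params(name): a dict with "camera_matrix" (3x3 intrinsics, pixels), "R" (3x3) and "t" (3): a world point X has camera coordinates R X + t. Camera axes: x right, y down, z forward; pixel columns grow to the right and rows downward; lengths in m; the calibration is good to about 2 mm. A picture is of the moment at which its call begins. camera_params takes no time and is no camera call.
- ctrl.finish_job(): hands the job in; it is judged then, once.
The state is a dict: "time": time; "q": joint angles; "qd": joint speeds; "joint_efforts": joint torques, N m; "position": TCP position; "orientation": TCP orientation; "wrist_force": force on the tool from outside, world axes, zero at the start; "wrist_torque": the same for the moment, N m; "grip_width": finger opening in m; "finger_force": force on a finger pad.
Only numpy, scipy, OpenCV 4.12 (cv2) and the standard library are available. Lean on these libraries where they do the work, as an engineer would, in place of code of your own. Each camera call takes 0.05 s, during which the arm holds its last target. There are 200 camera calls.

## Task

Lift the cast brass bracket out of the tilted open mould and set it down gently on its flat base on the dark steel plate. Then lay the safety rule flat on the plate, rib up, with one of its long edges flush against a long edge of the bracket's base, covering the whole of that edge. Let go of both, and leave the jar, the weight and the wood block where they stand.

Things in the scene. Friction and masses are not known exactly. Their poses are not given: they have to be found in the camera images.
- fixture: Dark steel tilting fixture fixed to the bench, base 160 x 150 x 12 mm, carrying the mould. Origin: centre of its underside, z up. The mould face looks up and towards the fixture's own -x side. It stands on the robot's left; its place and turn vary.
- mould: Bright steel mould block fixed in the fixture, 110 (x) x 130 (y) x 30 (z) mm. Origin: centre of its underside; z is normal to the face and leans 35 degrees from vertical, x runs up the slope, y is level. Face at z = 30 mm, with a centred open pocket 54 (x) x 88 (y) mm, 6 mm deep. Highest corner 102 mm above the bench.
- bracket: Loose cast brass bracket, 0.3 to 0.55 kg, in the mould pocket (2 mm play each side), axes parallel to the mould's: flat base 50 (x) x 84 (y) x 8 (z) mm, 2 mm proud of the face; on its middle an upright rib 12 (x) x 60 (y) x 30 mm high, top at z = 38 mm. Origin: centre of the base's underside; z along the rib, out of the pocket. Long edges of the base at x = +-25 mm.
- plate: Dark steel checking plate fixed to the bench, 280 (x) x 200 (y) x 12 (z) mm, top flat and bare at z = 12 mm. Origin: centre of its underside.
- rule: Loose aluminium safety rule, 0.25 kg, flat on the bench at the robot's right: blade 60 (x) x 200 (y) x 5 (z) mm, raised rib along its middle 10 (x) x 120 (y) mm, top at z = 27 mm. Origin: centre of the blade's underside, z up. Long edges at x = +-30 mm; flush along the bracket, the two origins are 55 mm apart sideways.
- jar: Bystander: small closed glass jar with a metal lid, 56 mm wide, 45 mm high. Origin: centre of its underside.
- weight: Bystander: turned steel weight with a small knob on top, 50 mm wide, 54 mm high. Origin: centre of its underside.
- block: Bystander: wood block 50 x 70 x 30 mm. Origin: centre of its underside.
Mind the look-alikes: they are no part of the job. Of the things shaped like the rule, the aluminium one is meant.

How it is judged:
By the outcome, as a careful person would: the job done as asked, in the order asked, and still so for the second after the job is handed in, with the robot touching nothing.
It also fails if it takes over 64 s, if anything falls off the work surface, if the arm or the gripper's body presses on something with over 40 N, if the wrist force passes 120 N, or if a joint passes its speed limit or range.

## Working session

There is one attempt and no reset: what is moved stays moved. The work goes in short steps, Python scripts to look and compute and a tool call to move; the robot and the scene stay as the last step left them, time stands still between calls to the robot, and variables do not carry over. Pictures are saved under pics/ and viewed, at most 10 in all, crops included, and the job is handed in when it is done.

Besides the shell and the picture viewer there is one more tool, called after "Request:" by a JSON object that holds its "api" and its "payload". drive_tool: Moves the arm, as the interface text tells. Shifts and turns lie within -1 to 1; 1 stands for 0.2 m of shift or pi/4 rad of turn. Its arguments: {"type":"object","properties":{"moves":{"type":"array"},"force":{"type":"number"}},"required":["moves"]}

```bash
mkdir -p pics; python3 - <<'E'
from plant import ctrl
import cv2,numpy as np
o=ctrl.get_obs(); print(o)
for n in("scene","top"):
    im=ctrl.camera(n); cv2.imwrite(f"pics/{n}0.png",im[:,:,::-1]); p=ctrl.camera_params(n); print(n,p)
E
```

```text
{'time': 0.0, 'q': array([ 1.18837768e+00,  1.24500217e-01,  1.65164270e+00,  2.01149886e-06,
        1.36751069e+00, -8.26349331e-02]), 'qd': array([-0.00059746,  0.00130147,  0.00066009, -0.00114033, -0.00175769,
        0.00085157]), 'joint_efforts': array([-2.61483663e-03, -4.23578453e+01, -3.65469003e+01, -1.82976250e-04,
        6.38717349e-03, -7.18911224e-06]), 'position': array([0.19179117, 0.62046896, 0.24707465]), 'orientation': array([-3.13953889e+00, -1.72075851e-04,  2.84180835e+00]), 'wrist_force': array([ 0.09789322,  0.25890173, -0.37179117]), 'wrist_torque': array([-0.00066122, -0.01367527, -0.00978204]), 'finger_force': 0.0, 'grip_width': 0.08531228426546561}
scene {'camera_matrix': array([[513.65029763,   0.        , 318.02592349],
       [  0.        , 513.65029763, 241.3784469 ],
       [  0.        ,   0.        ,   1.        ]]), 'R': array([[-0.67507102,  0.73759815,  0.01510285],
       [ 0.59554568,  0.55691472, -0.57893984],
       [-0.43543595, -0.38183107, -0.81523038]]), 't': array([ 0.36598762, -0.26843459,  1.49464273])}
top {'camera_matrix': array([[518.5241187 ,   0.        , 311.88242834],
       [  0.        , 518.5241187 , 247.71878714],
       [  0.        ,   0.        ,   1.        ]]), 'R': array([[-0.02037691, -0.99936001, -0.02939999],
       [-0.99550276,  0.02300178, -0.09189763],
       [ 0.09251507,  0.02739518, -0.99533435]]), 't': array([0.01327932, 0.55131031, 0.96359427])}
```

View pics/scene0.png

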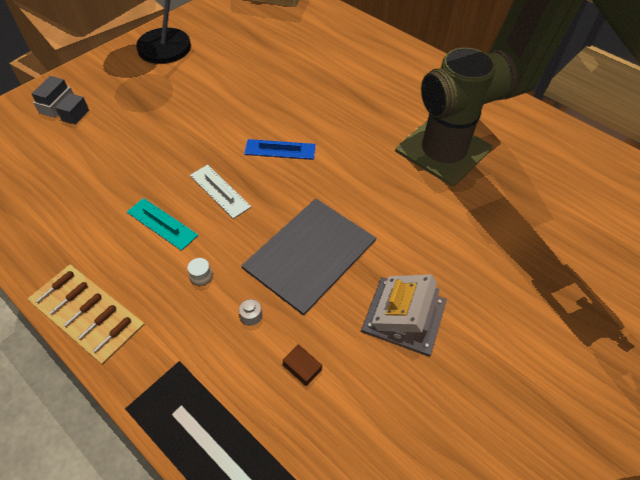

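View pics/top0.png

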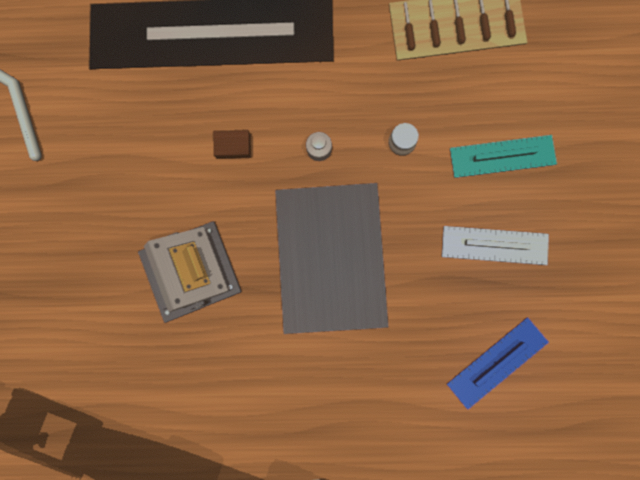

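The rule is the white/aluminium one (top 443–548, 227–265). The bracket is at top (188,267), and the plate is at top (276–387, 184–333). I'll enlarge these for exact points.

```bash
python3 - <<'E'
import cv2,numpy as np
s=cv2.imread('pics/scene0.png');t=cv2.imread('pics/top0.png')
def c(im,x,y,w,h,k):
    r=cv2.resize(im[y:y+h,x:x+w],None,fx=k,fy=k,interpolation=cv2.INTER_CUBIC)
    for i in range(0,w,10): cv2.putText(r,str(x+i),(i*k,8),0,.3,(255,255,255)) if i%20==0 else 0; cv2.line(r,(i*k,10),(i*k,14),(255,255,255))
    for j in range(0,h,10): cv2.putText(r,str(y+j),(0,j*k+4),0,.3,(255,255,255)); cv2.line(r,(20,j*k),(25,j*k),(255,255,255))
    return r
cv2.imwrite('pics/m.png',np.hstack([c(t,135,215,110,110,4)[:440,:400],c(s,355,262,100,110,4)]))
a=c(t,435,215,120,60,6);b=c(s,180,155,80,70,6)
o=np.zeros((600,800,3),np.uint8);o[:240,:720][:]=a[:240,:720] if a.shape[0]>=240 else 0
cv2.imwrite('pics/r.png',np.vstack([c(t,435,215,130,60,5),np.hstack([c(s,185,160,70,60,5),c(s,235,190,60,60,5)])]))
E
```

```text
(no output)
```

View pics/m.png

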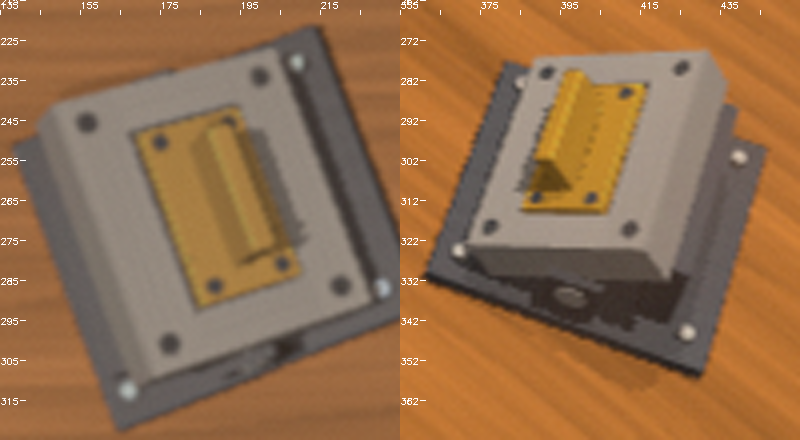

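View pics/r.png

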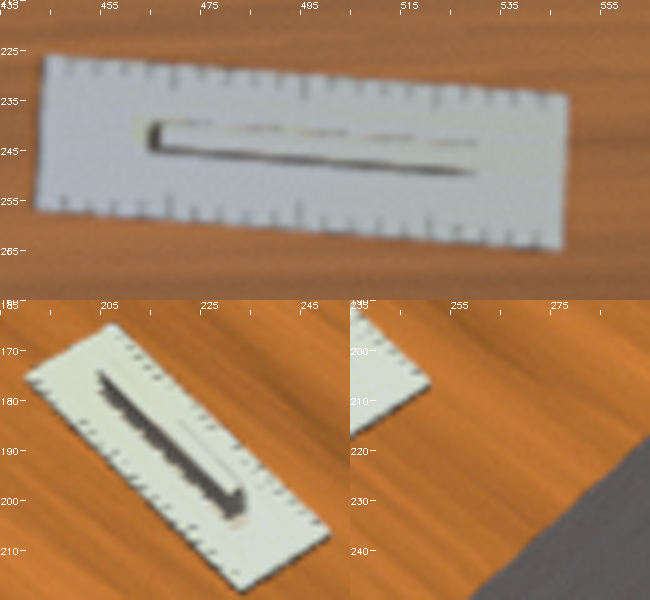

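The crops give me corners for the mould face, the bracket base and the rule in both views. In the top view the bracket base is (167.5,248), (195,241), (210.5,282.5), (184.5,292.5), and the rib leans right. The rule runs (444,226)–(547,265). Next I fit the poses.

```bash
cat > h.py <<'E'
import numpy as np
from plant import ctrl
from scipy.optimize import least_squares
from scipy.spatial.transform import Rotation as Ro
P={n:ctrl.camera_params(n) for n in("scene","top")}
def proj(n,X):
    p=P[n];c=np.atleast_2d(X)@p['R'].T+p['t'];u=c@p['camera_matrix'].T;return u[:,:2]/u[:,2:]
def tri(a,b):  # top px, scene px
    f=lambda X:np.r_[proj('top',X)[0]-a,proj('scene',X)[0]-b]
    r=least_squares(f,[.4,0,0]);return r.x,np.sqrt(2*r.cost)
def Rm(yaw,tilt=0): return Ro.from_euler('zy',[yaw,-tilt]).as_matrix()
def delta(pos,R):
    """shift/turn in move units from the present pose to (pos, R)"""
    o=ctrl.get_obs();C=Ro.from_euler('xyz',o['orientation']).as_matrix()
    print('shift',np.round(C.T@(np.array(pos)-o['position'])/.2,4),'turn',np.round(Ro.from_matrix(C.T@R).as_rotvec()/(np.pi/4),4),
      't',round(o['time'],2))
E
python3 - <<'E'
from h import *
np.set_printoptions(precision=4,suppress=True)
K={(1,-1):((150,241.3),(417,324.5)),(-1,-1):((204.5,227),(371.5,324)),(-1,1):((227.5,290),(388,276.5)),(1,1):((172.5,310),(432,275))}
B={(1,-1):((167.5,248),(406.5,315.2)),(-1,-1):((195,241.2),(385.2,314.5)),(1,1):((184.5,292.5),(417.5,282.5)),(-1,1):((210.5,282.5),None)}
Ru={(1,1):((444,226),(233,218.6)),(-1,1):((442.2,257),(251.2,206.6)),(-1,-1):((547.4,265),(207.6,164.6)),(1,-1):((548.6,234),(190,175.2))}
Pl={(-1,1):((284,333),(375.5,239)),(-1,-1):((387,327),(316,200)),(1,1):((276,190),(304.5,309)),(1,-1):((377,184),(244,267))}
for nm,D in(('mould',K),('bracket',B),('rule',Ru),('plate',Pl)):
    for k,(a,b) in D.items():
        if b: print(nm,k,*tri(a,b))
def fit(D,hx,hy,h,x0,tilt=0,extra=None):
    def res(q):
        r=[]
        for k,(a,b) in D.items():
            X=q[:3]+Rm(q[3],tilt)@[k[0]*hx,k[1]*hy,h]
            r+=list(proj('top',X)[0]-a)
            if b: r+=list(proj('scene',X)[0]-b)
        return np.array(r)
    s=least_squares(res,x0,loss='soft_l1');print(s.x,'rms',np.sqrt(np.mean(res(s.x)**2)),'yawdeg',np.degrees(s.x[3]));return s.x
t=np.radians(35)
fit(K,.055,.065,.03,[.4,.25,.05,1.8],t)
fit(B,.025,.042,.008,[.4,.25,.05,1.8],t)
fit(Ru,.03,.1,.005,[.45,-.3,0,0])
fit(Pl,.14,.1,.012,[.45,0,0,0])
E
```

```text
mould (1, -1) [0.562  0.29   0.0968] 1.4988477733990533
mould (-1, -1) [0.595  0.2062 0.0327] 0.4641375132243854
mould (-1, 1) [0.4748 0.1604 0.0379] 0.7973794301401315
mould (1, 1) [0.4408 0.2462 0.0992] 0.7335219887301608
bracket (1, -1) [0.5515 0.2606 0.0849] 0.0908481181476713
bracket (-1, -1) [0.566  0.2189 0.0535] 0.24631471521451723
bracket (1, 1) [0.4706 0.2298 0.0847] 0.19059551474502548
rule (1, 1) [ 0.5903 -0.2565 -0.0006] 0.2596866174727
rule (-1, 1) [ 0.53   -0.2507 -0.0006] 0.10018012782931983
rule (-1, -1) [ 0.5099 -0.4507  0.0003] 0.060703766886308776
rule (1, -1) [ 0.5696 -0.4565 -0.    ] 0.4864095178459922
plate (-1, 1) [0.3902 0.0586 0.0045] 0.26003777364163416
plate (-1, -1) [ 0.3978 -0.1391  0.0026] 0.1403691851255463
plate (1, 1) [0.665  0.0691 0.0234] 0.6089407610270775
plate (1, -1) [ 0.675  -0.1269  0.0024] 1.919186740346582
[0.5361 0.2267 0.0459 1.7703] rms 10.049406116336531 yawdeg 101.42846567508742
[0.5252 0.2267 0.0559 1.775 ] rms 6.107126264133226 yawdeg 101.69911687532073
[ 0.55   -0.3533 -0.0046 -0.101 ] rms 0.2592938199527953 yawdeg -5.7896854634458705
[ 0.5329 -0.0345 -0.0093  0.0416] rms 1.6426007924925266 yawdeg 2.38318254285835
```

```bash
sed -i "s/from_euler('zy'/from_euler('ZY'/" h.py; python3 - <<'E'
from h import *
np.set_printoptions(precision=4,suppress=True)
K={(1,-1):((150,241.3),(417,324.5)),(-1,-1):((204.5,227),(371.5,324)),(-1,1):((227.5,290),(388,276.5)),(1,1):((172.5,310),(432,275))}
B={(1,-1):((167.5,248),(406.5,315.2)),(-1,-1):((195,241.2),(385.2,314.5)),(1,1):((184.5,292.5),(417.5,282.5)),(-1,1):((210.5,282.5),None)}
Ru={(1,1):((444,226),(233,218.6)),(-1,1):((442.2,257),(251.2,206.6)),(-1,-1):((547.4,265),(207.6,164.6)),(1,-1):((548.6,234),(190,175.2))}
Pl={(-1,1):((284,333),(375.5,239)),(-1,-1):((387,327),(316,200)),(1,1):((276,190),(304.5,309)),(1,-1):((377,184),(244,267))}
def fit(D,hx,hy,h,x0,tilt=0,fz=None,cams='ts'):
    def res(q):
        r=[];z=q[2] if fz is None else fz
        for k,(a,b) in D.items():
            X=np.r_[q[:2],z]+Rm(q[3],tilt)@[k[0]*hx,k[1]*hy,h]
            if 't' in cams: r+=list(proj('top',X)[0]-a)
            if b and 's' in cams: r+=list(proj('scene',X)[0]-b)
        return np.array(r)
    s=least_squares(res,x0,loss='soft_l1');print(cams,fz,s.x,'rms',np.sqrt(np.mean(res(s.x)**2)),'yawdeg',np.degrees(s.x[3]));return s.x
t=np.radians(35)
zm=.102-.055*np.sin(t)-.03*np.cos(t);zb=zm+.024*np.cos(t);print('zm,zb',zm,zb)
for a in [(K,.055,.065,.03,[.4,.25,.05,1.8],t,zm),(B,.025,.042,.008,[.4,.25,.05,1.8],t,zb),(Ru,.03,.1,.005,[.45,-.3,0,0],0,0.),(Pl,.14,.1,.012,[.45,0,0,0],0,0.)]:
    fit(*a[:-1])
    for c in('ts','t','s'): fit(*a,cams=c)
E
```

```text
zm,zb 0.045878734672022706 0.06553838373495852
ts None [0.512  0.2418 0.0422 1.9308] rms 0.6883906624692581 yawdeg 110.62638518051232
ts 0.045878734672022706 [0.5125 0.2419 0.05   1.9323] rms 0.863242044337084 yawdeg 110.71511241272914
t 0.045878734672022706 [0.5118 0.2408 0.0355 1.917 ] rms 0.7332427118922905 yawdeg 109.83864495138256
s 0.045878734672022706 [0.5136 0.2426 0.05   1.9472] rms 0.3258164336061812 yawdeg 111.56800467784035
ts None [0.5175 0.2292 0.0638 1.9348] rms 0.7395251704639143 yawdeg 110.85437257151831
ts 0.06553838373495852 [0.5177 0.2291 0.05   1.9365] rms 0.7840936240066716 yawdeg 110.95400931220553
t 0.06553838373495852 [0.5174 0.2283 0.0504 1.9355] rms 0.7967896940544611 yawdeg 110.89478059150495
s 0.06553838373495852 [0.5182 0.2304 0.0998 1.9231] rms 0.5109809311701127 yawdeg 110.18797869837465
ts None [ 0.55   -0.3533 -0.0046 -0.101 ] rms 0.2592938199527953 yawdeg -5.7896854634458705
ts 0.0 [ 0.5501 -0.3516  0.     -0.1013] rms 0.5122695939776654 yawdeg -5.80586373378488
t 0.0 [ 0.5496 -0.3521 -0.     -0.1006] rms 0.09862281807688725 yawdeg -5.765668974747455
s 0.0 [ 0.5523 -0.3492  0.0002 -0.1025] rms 0.17414752249373372 yawdeg -5.872878098381136
ts None [ 0.5329 -0.0345 -0.0093  0.0416] rms 1.6426007924925266 yawdeg 2.38318254285835
ts 0.0 [ 0.5332 -0.0337  0.0065  0.0421] rms 1.7136881042651761 yawdeg 2.413721320038307
t 0.0 [ 0.533  -0.0345 -0.      0.0386] rms 0.8167311877362878 yawdeg 2.210362458212523
s 0.0 [ 0.5358 -0.0302 -0.0034  0.048 ] rms 2.40991783863148 yawdeg 2.750325850151319
```

```bash
cat >> h.py <<'E'
M=Rm(np.radians(110.9),np.radians(35)); T=np.c_[M[:,1],M[:,0],-M[:,2]]; O=np.array([.5175,.2288,.0655])
E
python3 -c "
from h import *
print(O+M@[0,0,.12]);delta(O+M@[0,0,.12],T)"
```

```text
[0.54205398 0.16449948 0.16379825]
shift [-2.3465 -1.6603  0.4198] turn [-0.7508  0.2575 -0.8197] t 0.1
```

Request:
{"api": "drive_tool", "payload": {"moves": [[[-1,-0.7,0],[0,0,-0.82],0.5],[[-1,-0.7,0],[0,0,-0.82],0.5],[[-1,-0.7,0],[0,0,-0.82],0.5],[[-1,-0.7,0],[0,0,-0.82],0.5],[[-1,-0.7,0],[0,0,-0.82],0.5],[[-1,-0.7,0],[0,0,-0.82],0.5],[[-1,-0.7,0],[0,0,-0.82],0.5],[[-1,-0.7,0],[0,0,-0.82],0.5]]}}

```text
time: 0.9
position: [0.3413, 0.4285, 0.2481]
orientation: [3.141, -0.001, -2.797]
wrist_force: [-1.3, 0.4, -0.2]
grip_width: 0.0637
finger_force: 0.0
```

```bash
python3 -c "
from h import *
print(ctrl.get_obs()['position'],ctrl.get_obs()['grip_width']);delta(O+M@[0,0,.12],T)"
```

```text
[0.34126192 0.42854876 0.24807947] 0.06369189537982853
shift [-0.4995 -1.5818  0.4208] turn [-0.7775  0.0073 -0.0253] t 0.9
```

Request:
{"api": "drive_tool", "payload": {"moves": [[[-0.5,-1,0],[0,0,0],0.5],[[-0.5,-1,0],[0,0,0],0.5],[[-0.5,-1,0],[0,0,0],0.5],[[-0.5,-1,0],[0,0,0],0.5],[[-0.5,-1,0],[-0.3,0,0],0.5],[[-0.5,-1,0],[-0.78,0.01,-0.03],0.5],[[-0.5,-1,0],[-0.78,0.01,-0.03],0.5],[[-0.5,-1,0],[-0.78,0.01,-0.03],0.5],[[-0.5,-1,0],[-0.78,0.01,-0.03],0.5]]}}

```text
time: 1.8
position: [0.5031, 0.2728, 0.2458]
orientation: [2.528, -0.005, -2.775]
wrist_force: [-0.4, 1.0, -1.1]
grip_width: 0.064
finger_force: 0.0
```

```bash
python3 -c "
from h import *
print(ctrl.get_obs()['position']);delta(O+M@[0,0,.07],T)"
```

```text
[0.50314252 0.27280066 0.24579402]
shift [ 0.0092 -0.7072  0.2538] turn [ 0.0038 -0.007  -0.0015] t 1.8
```

Request:
{"api": "drive_tool", "payload": {"moves": [[[0.01,-0.7,0],[0,0,0],0.2],[[0.01,-0.7,0],[0,0,0],0.2],[[0.01,-0.7,0],[0,0,0],0.2],[[0.01,-0.71,0.25],[0,-0.007,0],0.2],[[0.01,-0.71,0.25],[0,-0.007,0],0.2],[[0.01,-0.71,0.25],[0,-0.007,0],0.2],[[0.01,-0.71,0.25],[0,-0.007,0],0.2]]}}

```text
time: 2.5
position: [0.534, 0.1925, 0.1278]
orientation: [2.531, 0.007, -2.774]
wrist_force: [-0.7, 0.6, -0.4]
grip_width: 0.0511
finger_force: 0.0
```

```bash
python3 -c "
from h import *
import cv2
delta(O+M@[0,0,.028],T)
ims=[]
for n in('top','scene'):
    im=ctrl.camera(n)[:,:,::-1]; u=proj(n,O)[0].astype(int); c=im[u[1]-60:u[1]+60,u[0]-50:u[0]+50]; ims.append(cv2.resize(c,None,fx=4,fy=4,interpolation=2))
cv2.imwrite('pics/pre.png',cv2.hconcat(ims))"
```

```text
shift [ 0.0135 -0.0154  0.2295] turn [-0.0002  0.0053  0.0082] t 2.5
```

View pics/pre.png

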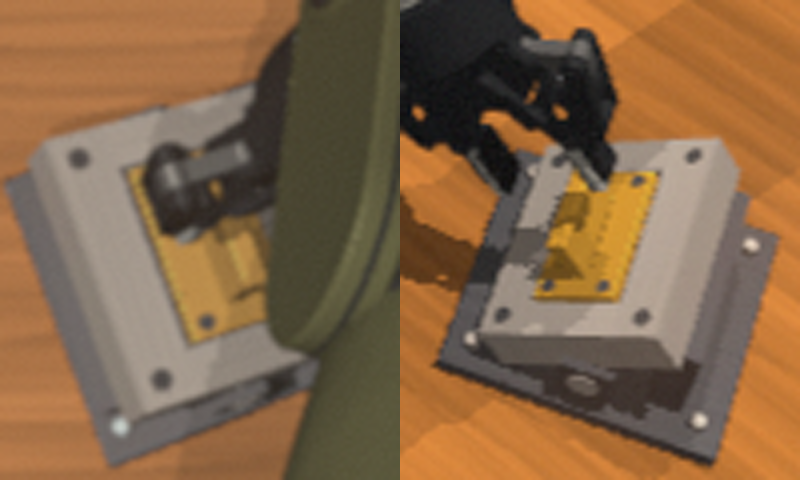

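The fingers straddle the rib: in the scene crop they sit at (500,170) and (600,170), and the rib lies between them.

Request:
{"api": "drive_tool", "payload": {"moves": [[[0.012,-0.016,0.08],[0,0.005,0.008],0.2],[[0.012,-0.016,0.15],[0,0.005,0.008],0.2],[[0.012,-0.016,0.19],[0,0.005,0.008],0.2],[[0.012,-0.016,0.22],[0,0.005,0.008],0.2],[[0.012,-0.016,0.22],[0,0.005,0.008],0.2],[[0.012,-0.016,0.22],[0,0.005,0.008],0.0]], "force": 25}}

```text
time: 3.2
position: [0.5228, 0.2118, 0.0879]
orientation: [2.529, -0.003, -2.779]
wrist_force: [-0.2, -0.4, -0.4]
grip_width: 0.0428
finger_force: 0.0
```

Request:
{"api": "drive_tool", "payload": {"moves": [[[0,0,0],[0,0,0],-0.3],[[0,0,0],[0,0,0],-0.5],[[0,0,0],[0,0,0],-0.6],[[0,0,0],[0,0,0],-0.7],[[0,0,0],[0,0,0],-0.8],[[0,0,0],[0,0,0],-1],[[0,0,0],[0,0,0],-1],[[0,0,0],[0,0,0],-1]], "force": 25}}

```text
time: 4.0
position: [0.523, 0.2114, 0.088]
orientation: [2.53, -0.002, -2.779]
wrist_force: [0.9, -3.7, 1.8]
grip_width: 0.0111
finger_force: 26.4
```

```bash
python3 -c "
from h import *
o=ctrl.get_obs();print(o['wrist_force'],o['grip_width'],M.T@(o['position']-O));delta(O+M@[0,0,.03],T)"
```

```text
[ 0.87671105 -3.69573955  1.81082743] 0.011120795692705205 [-0.00201802  0.00103357  0.0289335 ]
shift [-0.0051  0.0101 -0.0053] turn [ 0.0012 -0.0007 -0.004 ] t 4.0
```

Request:
{"api": "drive_tool", "payload": {"moves": [[[0,0,0],[0,0,0],-1],[[0,0,-0.02],[0,0,0],-1],[[0,0,-0.06],[0,0,0],-1],[[0,0,-0.12],[0,0,0],-1],[[0,0,-0.25],[0,0,0],-1],[[0,0,-0.4],[0,0,0],-1],[[0,0,-0.4],[0,0,0],-1]], "force": 80}}

```text
time: 4.7
position: [0.5427, 0.1673, 0.1579]
orientation: [2.532, 0.005, -2.781]
wrist_force: [0.6, -0.4, -3.9]
grip_width: 0.0106
finger_force: 78.5
```

```bash
cat >> h.py <<'E'
pa=np.radians(2.3); PR=Rm(pa); PC=np.array([.533,-.034,.012])
D=PR@np.diag([-1,1,-1.])  # tool down, y along plate y
E
python3 -c "
from h import *
print(PC+PR@[0,.035,.15]);delta(PC+PR@[0,.035,.12],D)"
```

```text
[0.53159539 0.0009718  0.162     ]
shift [ 0.3455 -0.6951 -0.3296] turn [ 0.7704 -0.118   0.3966] t 4.7
```

Request:
{"api": "drive_tool", "payload": {"moves": [[[0.1,-0.15,-0.1],[0,0,0],-1],[[0.18,-0.35,-0.18],[0.1,0,0],-1],[[0.26,-0.5,-0.25],[0.25,-0.04,0.13],-1],[[0.345,-0.695,-0.33],[0.4,-0.06,0.2],-1],[[0.345,-0.695,-0.33],[0.55,-0.085,0.28],-1],[[0.345,-0.695,-0.33],[0.7,-0.107,0.36],-1],[[0.345,-0.695,-0.33],[0.77,-0.118,0.397],-1],[[0.345,-0.695,-0.33],[0.77,-0.118,0.397],-1],[[0.345,-0.695,-0.33],[0.77,-0.118,0.397],-1]]}}

```text
time: 5.6
position: [0.5277, 0.0031, 0.1269]
orientation: [3.139, -0.01, -3.098]
wrist_force: [0.1, 0.6, -5.5]
grip_width: 0.0108
finger_force: 79.8
```

```bash
python3 -c "
from h import *
import cv2
o=ctrl.get_obs();print(o['wrist_torque'],o['wrist_force']);delta(PC+PR@[0,.035,.034],D)
im=ctrl.camera('scene')[:,:,::-1]; u=proj('scene',[.53,0,.1])[0].astype(int); cv2.imwrite('pics/held.png',cv2.resize(im[u[1]-60:u[1]+90,u[0]-100:u[0]+100],None,fx=4,fy=4,interpolation=2))"
```

```text
[-0.01827947 -0.02577018  0.00521758] [ 0.06928299  0.56888131 -5.54383204]
shift [-0.0233 -0.0128  0.4042] turn [ 0.0036 -0.0132  0.0043] t 5.6
```

View pics/held.png

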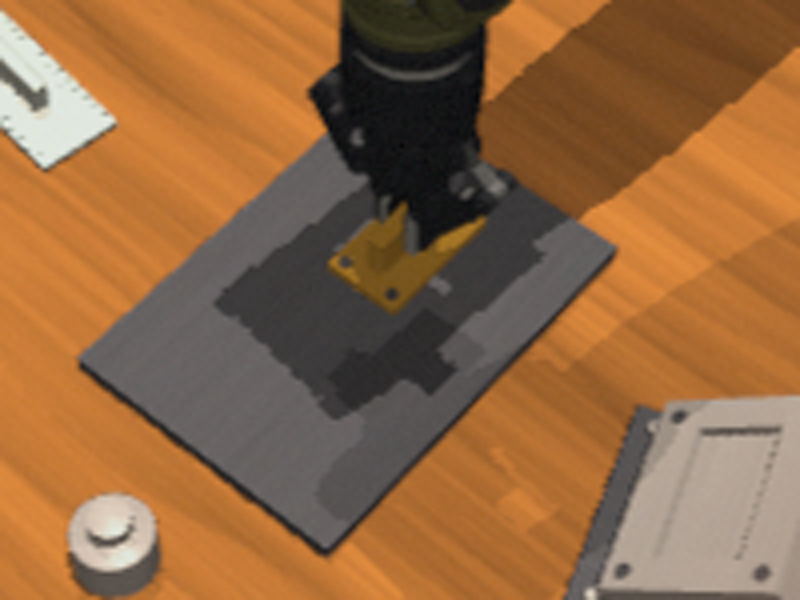

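The pocket is empty and the bracket hangs level over the plate. I'll lower it in stages.

Request:
{"api": "drive_tool", "payload": {"moves": [[[-0.02,-0.013,0.12],[0.004,-0.013,0.004],-1],[[-0.02,-0.013,0.24],[0.004,-0.013,0.004],-1],[[-0.02,-0.013,0.33],[0.004,-0.013,0.004],-1],[[-0.02,-0.013,0.38],[0.004,-0.013,0.004],-1],[[-0.02,-0.013,0.38],[0.004,-0.013,0.004],-1],[[-0.02,-0.013,0.38],[0.004,-0.013,0.004],-1]]}}

```text
time: 6.25
position: [0.5325, -0.0002, 0.0521]
orientation: [-3.139, 0.002, -3.103]
wrist_force: [0.9, 0.6, -5.2]
grip_width: 0.0106
finger_force: 79.7
```

Request:
{"api": "drive_tool", "payload": {"moves": [[[0,0,0.005],[0,0,0],-1],[[0,0,0.01],[0,0,0],-1],[[0,0,0.015],[0,0,0],-1],[[0,0,0.02],[0,0,0],-1],[[0,0,0.02],[0,0,0],-1]]}}

```text
time: 6.75
position: [0.5318, 0.0002, 0.0475]
orientation: [-3.139, 0.002, -3.102]
wrist_force: [-0.3, -0.9, -4.2]
grip_width: 0.0107
finger_force: 79.7
```

```bash
python3 -c "
from h import *
o=ctrl.get_obs();print(o['wrist_torque'],o['wrist_force'],o['position']);delta(PC+PR@[0,.035,.034],D)"
```

```text
[-0.00242882 -0.0071007  -0.07401085] [-0.3068893  -0.94818516 -4.24520283] [5.31822704e-01 1.52690244e-04 4.75364908e-02]
shift [0.001  0.0042 0.0077] turn [-0.0029  0.0021 -0.001 ] t 6.75
```

Request:
{"api": "drive_tool", "payload": {"moves": [[[0,0,0.004],[0,0,0],-1],[[0,0,0.008],[0,0,0],-1],[[0,0,0.012],[0,0,0],-1],[[0,0,0.016],[0,0,0],-1],[[0,0,0.02],[0,0,0],-1],[[0,0,0.02],[0,0,0],-1]]}}

```text
time: 7.35
position: [0.5318, 0.0001, 0.0434]
orientation: [-3.139, 0.001, -3.102]
wrist_force: [0.6, 0.0, -5.9]
grip_width: 0.0104
finger_force: 79.7
```

Request:
{"api": "drive_tool", "payload": {"moves": [[[0,0,0.003],[0,0,0],-1],[[0,0,0.006],[0,0,0],-1],[[0,0,0.006],[0,0,0],-1]]}}

```text
time: 7.65
position: [0.5319, 0.0001, 0.0423]
orientation: [-3.139, 0.002, -3.102]
wrist_force: [-0.1, 0.1, -4.7]
grip_width: 0.0106
finger_force: 79.7
```

Request:
{"api": "drive_tool", "payload": {"moves": [[[0,0,0.003],[0,0,0],-1],[[0,0,0.006],[0,0,0],-1],[[0,0,0.006],[0,0,0],-1]]}}

```text
time: 7.95
position: [0.5319, 0.0001, 0.0411]
orientation: [-3.139, 0.002, -3.102]
wrist_force: [-0.4, 0.5, -5.4]
grip_width: 0.0109
finger_force: 79.7
```

Request:
{"api": "drive_tool", "payload": {"moves": [[[0,0,0.003],[0,0,0],-1],[[0,0,0.005],[0,0,0],-1],[[0,0,0.005],[0,0,0],-1]]}}

```text
time: 8.25
position: [0.532, 0.0, 0.0409]
orientation: [-3.139, 0.001, -3.102]
wrist_force: [-3.9, -0.6, 2.6]
grip_width: 0.0106
finger_force: 81.0
```

Contact came at z = 0.041, as expected, so I release.

Request:
{"api": "drive_tool", "payload": {"moves": [[[0,0,0],[0,0,0],-0.7],[[0,0,0],[0,0,0],-0.5],[[0,0,0],[0,0,0],-0.4],[[0,0,0],[0,0,0],-0.3],[[0,0,0],[0,0,0],-0.3],[[0,0,-0.1],[0,0,0],-0.3],[[0,0,-0.3],[0,0,0],-0.3],[[0,0,-0.5],[0,0,0],-0.3],[[0,0,-0.65],[0,0,0],-0.3],[[0,0,-0.65],[0,0,0],-0.3]], "force": 20}}

```text
time: 9.25
position: [0.535, 0.0001, 0.1763]
orientation: [-3.138, 0.013, -3.102]
wrist_force: [0.0, 0.6, -0.2]
grip_width: 0.0299
finger_force: 0.0
```

```bash
cat >> h.py <<'E'
RR=Rm(np.radians(-5.8)); RO=np.array([.5498,-.352,0]); RT=RR@np.diag([-1,1,-1.])
# tool y = rule x? rib runs along rule y; close along rule x
RT=np.c_[RR[:,1],RR[:,0],-RR[:,2]]
E
python3 -c "
from h import *
delta(RO+[0,0,.1],RT);R2=RT@np.diag([-1,-1,1]);delta(RO+[0,0,.1],R2);print(ctrl.get_obs()['q'])"
```

```text
shift [ 3.0000e-04 -1.7604e+00  3.8830e-01] turn [0.01   0.0161 2.1789] t 9.25
shift [ 3.0000e-04 -1.7604e+00  3.8830e-01] turn [-0.0154  0.0096 -1.821 ] t 9.25
[-0.09920027 -0.08185647  1.98358305 -0.0022377   1.22694231 -1.7085693 ]
```

Request:
{"api": "drive_tool", "payload": {"moves": [[[0,-1,0],[0,0,1],-0.3],[[0,-1,0],[0,0,1],-0.3],[[0,-1,0],[0,0,1],-0.3],[[0,-1,0],[0,0,1],-0.3],[[0,-1,0],[0,0,1],-0.3],[[0,-1,0],[0,0,1],-0.3],[[0,-1,0],[0,0,1],-0.3]]}}

```text
time: 9.95
position: [0.5389, -0.1998, 0.1693]
orientation: [-3.141, 0.001, 2.395]
wrist_force: [-0.1, 0.3, 0.3]
grip_width: 0.0299
finger_force: 0.0
```

```bash
python3 -c "
from h import *
import cv2
delta(RO+[0,0,.1],RT);cv2.imwrite('pics/top1.png',ctrl.camera('top')[:,:,::-1]);cv2.imwrite('pics/scene1.png',ctrl.camera('scene')[:,:,::-1])"
```

```text
shift [-0.5565 -0.5209  0.3476] turn [-5.0000e-04  1.8000e-03  1.1778e+00] t 9.95
```

Request:
{"api": "drive_tool", "payload": {"moves": [[[-0.55,-0.52,0],[0,0,1],-0.3],[[-0.55,-0.52,0],[0,0,1],-0.3],[[-0.55,-0.52,0.1],[0,0,1],-0.3],[[-0.55,-0.52,0.1],[0,0,1],-0.3],[[-0.55,-0.52,0.2],[0,0,1],-0.3],[[-0.55,-0.52,0.2],[0,0,1],-0.3],[[-0.55,-0.52,0.2],[0,0,1],-0.3]]}}

```text
time: 10.75
position: [0.5494, -0.3499, 0.1296]
orientation: [3.142, 0.001, 1.611]
wrist_force: [-0.5, 0.2, -0.2]
grip_width: 0.0299
finger_force: 0.0
```

```bash
python3 -c "
from h import *
delta(RO+[0,0,.06],RT)"
```

```text
shift [-0.0104  0.0015  0.348 ] turn [1.000e-04 1.200e-03 1.806e-01] t 10.75
```

Request:
{"api": "drive_tool", "payload": {"moves": [[[-0.01,0,0.1],[0,0,0.18],-0.3],[[-0.01,0,0.2],[0,0,0.18],-0.3],[[-0.01,0,0.3],[0,0,0.18],-0.3],[[-0.01,0,0.35],[0,0,0.18],-0.3],[[-0.01,0,0.35],[0,0,0.18],-0.3],[[-0.01,0,0.35],[0,0,0.18],-0.3]]}}

```text
time: 11.35
position: [0.5506, -0.3529, 0.0619]
orientation: [3.138, 0.003, 1.469]
wrist_force: [-0.7, 0.4, -0.2]
grip_width: 0.0299
finger_force: 0.0
```

```bash
python3 -c "
from h import *
delta(RO+[0,0,.026],RT)"
```

```text
shift [ 0.0046 -0.0048  0.1795] turn [ 0.004   0.0035 -0.0001] t 11.35
```

Request:
{"api": "drive_tool", "payload": {"moves": [[[0.003,-0.004,0.06],[0.004,0.003,0],-0.3],[[0.003,-0.004,0.11],[0.004,0.003,0],-0.3],[[0.003,-0.004,0.15],[0.004,0.003,0],-0.3],[[0.003,-0.004,0.18],[0.004,0.003,0],-0.3],[[0.003,-0.004,0.18],[0.004,0.003,0],-0.3],[[0.003,-0.004,0.18],[0.004,0.003,0],-0.3]]}}

```text
time: 11.95
position: [0.5493, -0.3521, 0.0248]
orientation: [-3.14, -0.0, 1.469]
wrist_force: [-0.1, 0.5, -0.5]
grip_width: 0.0297
finger_force: 0.0
```

Request:
{"api": "drive_tool", "payload": {"moves": [[[0,0,0],[0,0,0],-0.5],[[0,0,0],[0,0,0],-0.6],[[0,0,0],[0,0,0],-0.7],[[0,0,0],[0,0,0],-0.8],[[0,0,0],[0,0,0],-1],[[0,0,0],[0,0,0],-1],[[0,0,0],[0,0,0],-1]], "force": 20}}

```text
time: 12.65
position: [0.5497, -0.3524, 0.0255]
orientation: [-3.141, 0.0, 1.469]
wrist_force: [0.3, -0.3, 2.4]
grip_width: 0.0094
finger_force: 21.3
```

Gripped, with an opening of 9.4 mm on the 10 mm rib. I'll squeeze harder, lift, and measure the bracket on the plate from the saved pictures.

Request:
{"api": "drive_tool", "payload": {"moves": [[[0,0,0],[0,0,0],-1],[[0,0,-0.03],[0,0,0],-1],[[0,0,-0.1],[0,0,0],-1],[[0,0,-0.25],[0,0,0],-1],[[0,0,-0.4],[0,0,0],-1],[[0,0,-0.5],[0,0,0],-1],[[0,0,-0.5],[0,0,0],-1]], "force": 80}}

```text
time: 13.35
position: [0.5513, -0.3536, 0.1299]
orientation: [3.136, 0.004, 1.469]
wrist_force: [0.7, 0.3, -2.9]
grip_width: 0.0084
finger_force: 81.3
```

```bash
python3 - <<'E'
from h import *
import cv2
o=ctrl.get_obs();print(o['wrist_force'],o['wrist_torque'],o['time'])
t=ctrl.camera('top')[:,:,::-1].copy();s=ctrl.camera('scene')[:,:,::-1].copy()
def c(im,x,y,w,h,k):
    r=cv2.resize(im[y:y+h,x:x+w],None,fx=k,fy=k,interpolation=2)
    for i in range(0,w,20): cv2.putText(r,str(x+i),(i*k,8),0,.3,(255,255,255)); cv2.line(r,(i*k,10),(i*k,14),(255,255,255))
    for j in range(0,h,10): cv2.putText(r,str(y+j),(0,j*k+4),0,.3,(255,255,255)); cv2.line(r,(20,j*k),(25,j*k),(255,255,255))
    return r
a=c(t,265,215,80,110,5);b=c(s,265,200,80,110,5)
cv2.imwrite('pics/place1.png',np.hstack([a,b]))
E
```

```text
[ 0.71871029  0.25402861 -2.91824271] [-0.04868931 -0.00150466  0.01095517] 13.35
```

View pics/place1.png

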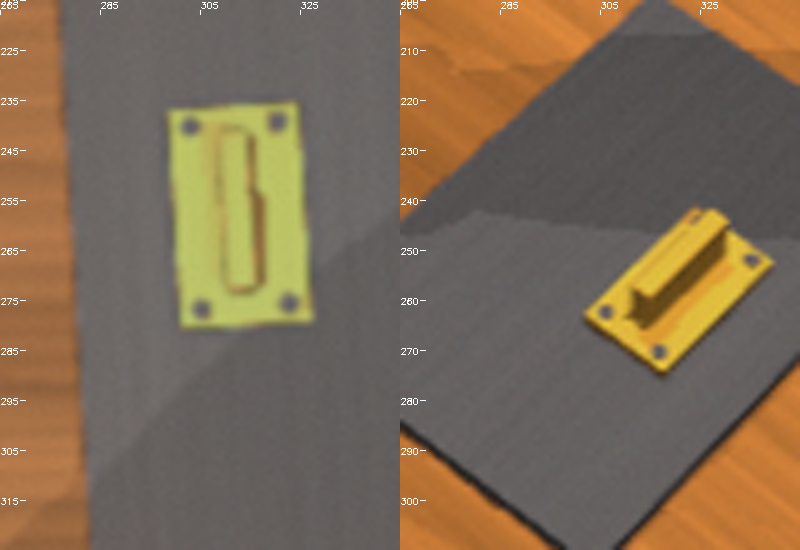

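The bracket stands flat on the plate (top view 298–328, 235–280). Next I measure its pose, comparing the image with the arm's reading at release.

```bash
python3 - <<'E'
from h import *
C=[(1,1),(1,-1),(-1,-1),(-1,1)]
t=np.array([(168,110),(297,102),(313,320),(182,328)])/5+[265,215]-.4
s=np.array([(664,375),(583,314),(None,None),(775,262)],float);s=(s-[400,0])/5+[265,200]-.4
def f(q,cam):
    X=np.array([[q[0],q[1],.02]+Rm(q[2])@[a*.042,b*.025,0] for a,b in C]);r=[]
    if 't' in cam:r.append(proj('top',X)-t)
    if 's' in cam:r.append((proj('scene',X)-s)[[0,1,3]])
    return np.concatenate(r).ravel()
for cam in('ts','t','s'):
    r=least_squares(f,[.53,0,0],args=(cam,));print(cam,r.x,np.degrees(r.x[2]),np.sqrt(np.mean(r.fun**2)))
t2=[(444,226),(442.2,257),(547.4,265),(548.6,234)]
delta([.535,-.06,.13],D)
E
```

```text
ts [0.53345143 0.00054568 0.04278943] 2.4516536230999852 0.2454720159842049
t [5.33122496e-01 4.79294585e-04 4.56974934e-02] 2.618273505001785 0.08246071597045812
s [0.53428127 0.00094194 0.03651034] 2.0918883091954 0.21313414099010164
shift [ 1.4454 -0.2195 -0.0243] turn [-8.0000e-04 -1.4000e-03 -2.1812e+00] t 13.45
```

Request:
{"api": "drive_tool", "payload": {"moves": [[[0.2,0,-0.03],[0,0,0],-1],[[0.4,0,-0.03],[0,0,-0.2],-1],[[0.6,0,-0.03],[0,0,-0.4],-1],[[0.75,0,-0.03],[0,0,-0.6],-1],[[0.9,0,-0.03],[0,0,-0.8],-1],[[0.9,0,-0.03],[0,0,-1],-1],[[0.9,0,-0.03],[0,0,-1],-1],[[0.9,0,-0.03],[0,0,-1],-1]]}}

```text
time: 14.25
position: [0.5664, -0.1722, 0.1286]
orientation: [-3.139, -0.005, 2.255]
wrist_force: [-0.5, -0.3, -2.9]
grip_width: 0.0078
finger_force: 81.3
```

```bash
cat >> h.py <<'E'
D=Rm(np.radians(2.35))@np.diag([-1,1,-1.])
E
python3 -c "
from h import *
delta([.5355,-.062,.13],D);print(ctrl.get_obs()['q'])"
```

```text
shift [ 0.5247  0.2283 -0.0053] turn [-4.0000e-04 -7.2000e-03 -1.1816e+00] t 14.25
[-3.85757934e-01  1.04193148e-01  1.88176628e+00 -9.03300944e-05
  1.16107470e+00 -1.06946740e+00]
```

Request:
{"api": "drive_tool", "payload": {"moves": [[[0.15,0.06,0],[0,0,-0.2],-1],[[0.3,0.13,0],[0,0,-0.4],-1],[[0.4,0.18,0],[0,0,-0.6],-1],[[0.52,0.225,0],[0,0,-0.8],-1],[[0.52,0.225,0],[0,0,-1],-1],[[0.52,0.225,0],[0,0,-1],-1],[[0.52,0.225,0],[0,0,-1],-1]]}}

```text
time: 14.95
position: [0.5361, -0.0639, 0.1298]
orientation: [3.141, -0.004, 3.038]
wrist_force: [0.6, 0.0, -2.0]
grip_width: 0.0081
finger_force: 81.3
```

```bash
python3 -c "
from h import *
delta([.5355,-.062,.06],D)"
```

```text
shift [0.0026 0.0087 0.3488] turn [ 0.001  -0.0045 -0.1836] t 14.95
```

Request:
{"api": "drive_tool", "payload": {"moves": [[[0,0.008,0],[0,0,-0.183],-1],[[0,0.008,0.05],[0,0,-0.183],-1],[[0,0.008,0.15],[0,0,-0.183],-1],[[0,0.008,0.25],[0,0,-0.183],-1],[[0,0.008,0.32],[0,0,-0.183],-1],[[0,0.008,0.35],[0,0,-0.183],-1],[[0,0.008,0.35],[0,0,-0.183],-1],[[0,0.008,0.35],[0,0,-0.183],-1]]}}

```text
time: 15.75
position: [0.5376, -0.0626, 0.0617]
orientation: [3.141, -0.0, -3.101]
wrist_force: [-0.0, -0.3, -1.4]
grip_width: 0.008
finger_force: 81.3
```

```bash
python3 -c "
from h import *
delta([.5355,-.060,.0395],D)
print(ctrl.get_obs()['wrist_torque'],ctrl.get_obs()['wrist_force'])"
```

```text
shift [0.0101 0.0136 0.1108] turn [ 0.0003 -0.0002 -0.0003] t 15.75
[ 0.0567228  -0.03193226  0.00910706] [-0.02847362 -0.32026949 -1.41309549]
```

Request:
{"api": "drive_tool", "payload": {"moves": [[[0.008,0.008,0.03],[0,0,0],-1],[[0.008,0.008,0.06],[0,0,0],-1],[[0.008,0.008,0.09],[0,0,0],-1],[[0.008,0.008,0.1],[0,0,0],-1],[[0.008,0.008,0.105],[0,0,0],-1],[[0.008,0.008,0.108],[0,0,0],-1],[[0.008,0.008,0.108],[0,0,0],-1]]}}

```text
time: 16.45
position: [0.5356, -0.061, 0.0396]
orientation: [3.141, -0.001, -3.1]
wrist_force: [0.2, -0.4, -2.4]
grip_width: 0.0081
finger_force: 81.3
```

Request:
{"api": "drive_tool", "payload": {"moves": [[[0,0,0.003],[0,0,0],-1],[[0,0,0.006],[0,0,0],-1],[[0,0,0.006],[0,0,0],-1]]}}

```text
time: 16.75
position: [0.5354, -0.0609, 0.0384]
orientation: [3.141, -0.001, -3.1]
wrist_force: [0.0, -0.7, -3.1]
grip_width: 0.0078
finger_force: 81.3
```

Request:
{"api": "drive_tool", "payload": {"moves": [[[0,0,0.002],[0,0,0],-1],[[0,0,0.004],[0,0,0],-1],[[0,0,0.004],[0,0,0],-1]]}}

```text
time: 17.05
position: [0.5355, -0.0609, 0.0377]
orientation: [3.141, -0.001, -3.1]
wrist_force: [-0.2, -0.8, -0.7]
grip_width: 0.008
finger_force: 81.6
```

Request:
{"api": "drive_tool", "payload": {"moves": [[[0,0.004,0],[0,0,0],-1],[[0,0.008,0],[0,0,0],-1],[[0,0.012,0],[0,0,0],-1],[[0,0.016,0],[0,0,0],-1],[[0,0.02,0],[0,0,0],-1],[[0,0.02,0],[0,0,0],-1]]}}

```text
time: 17.65
position: [0.5354, -0.0568, 0.0377]
orientation: [3.141, -0.001, -3.1]
wrist_force: [0.5, 0.5, -0.6]
grip_width: 0.0085
finger_force: 81.5
```

Request:
{"api": "drive_tool", "payload": {"moves": [[[0,0.002,0],[0,0,0],-1],[[0,0.004,0],[0,0,0],-1],[[0,0.006,0],[0,0,0],-1],[[0,0.006,0],[0,0,0],-1]]}}

```text
time: 18.05
position: [0.5353, -0.0558, 0.0377]
orientation: [3.141, -0.001, -3.1]
wrist_force: [-0.3, -0.8, -0.3]
grip_width: 0.0075
finger_force: 81.6
```

Request:
{"api": "drive_tool", "payload": {"moves": [[[0,0.002,0],[0,0,0],-1],[[0,0.004,0],[0,0,0],-1],[[0,0.004,0],[0,0,0],-1]]}}

```text
time: 18.35
position: [0.5353, -0.055, 0.0377]
orientation: [3.141, -0.001, -3.1]
wrist_force: [0.0, -1.6, 0.4]
grip_width: 0.0078
finger_force: 81.7
```

Request:
{"api": "drive_tool", "payload": {"moves": [[[0,0.002,0],[0,0,0],-1],[[0,0.004,0],[0,0,0],-1],[[0,0.004,0],[0,0,0],-1]]}}

```text
time: 18.65
position: [0.5353, -0.0546, 0.0377]
orientation: [-3.141, -0.001, -3.1]
wrist_force: [0.3, -3.6, -0.4]
grip_width: 0.0083
finger_force: 81.7
```

Request:
{"api": "drive_tool", "payload": {"moves": [[[0,0.003,0],[0,0,0],-1],[[0,0.006,0],[0,0,0],-1],[[0,0.009,0],[0,0,0],-1],[[0,0.009,0],[0,0,0],-1]]}}

```text
time: 19.05
position: [0.5352, -0.0523, 0.0377]
orientation: [3.141, -0.001, -3.1]
wrist_force: [0.8, -4.0, 0.8]
grip_width: 0.0077
finger_force: 81.7
```

```bash
python3 - <<'E'
from h import *
import cv2
o=ctrl.get_obs();print(o['wrist_force'],o['wrist_torque'])
t=ctrl.camera('top')[:,:,::-1];s=ctrl.camera('scene')[:,:,::-1]
c=lambda im,x,y:cv2.resize(im[y:y+150,x:x+100],None,fx=4,fy=4,interpolation=2)
cv2.imwrite('pics/flush.png',np.hstack([c(t,285,195),c(s,245,190)]))
E
```

```text
[ 0.80835251 -3.9950059   0.77550975] [-0.7814948  -0.08094094 -0.02645829]
```

View pics/flush.png

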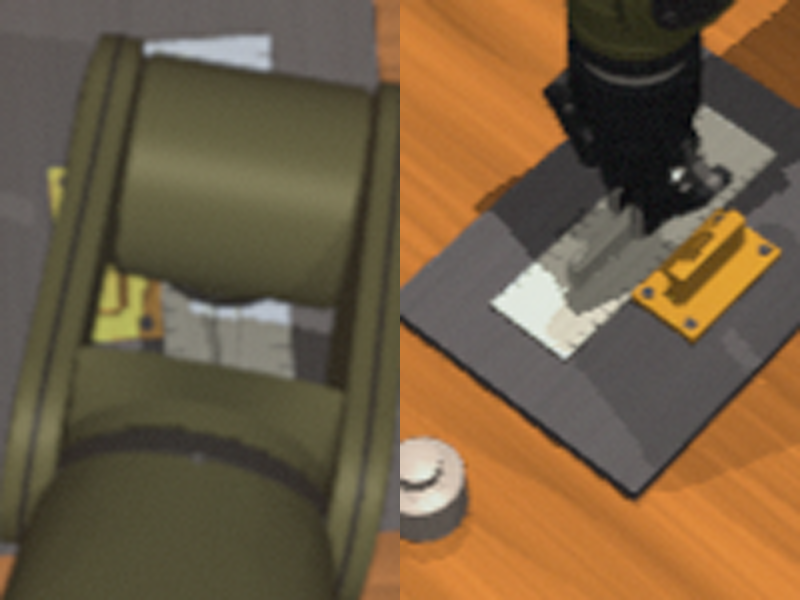

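Contact is confirmed: the side force holds at 4 N while both slide together, and the edges meet in the scene crop at about (640,295). I release and retreat.

Request:
{"api": "drive_tool", "payload": {"moves": [[[0,0,0],[0,0,0],-1],[[0,0,0],[0,0,0],-0.75],[[0,0,0],[0,0,0],-0.65],[[0,0,0],[0,0,0],-0.55],[[0,0,0],[0,0,0],-0.5],[[0,0,0],[0,0,0],-0.5],[[0,0,-0.1],[0,0,0],-0.5],[[0,0,-0.3],[0,0,0],-0.5],[[0,0,-0.5],[0,0,0],-0.5],[[0,0,-0.7],[0,0,0],-0.5]], "force": 20}}

```text
time: 20.15
position: [0.5348, -0.0522, 0.1788]
orientation: [3.141, -0.002, -3.1]
wrist_force: [0.8, 0.4, -0.1]
grip_width: 0.0212
finger_force: 0.0
```

Request:
{"api": "drive_tool", "payload": {"moves": [[[0.2,-0.2,0],[0,0,0],-0.5],[[0.4,-0.4,0],[0,0,0],-0.5],[[0.4,-0.6,0],[0,0,0],-0.5],[[0.4,-0.8,0],[0,0,0],-0.5],[[0.4,-1,0],[0,0,0],-0.5],[[0.4,-1,0],[0,0,0],-0.5],[[0.4,-1,0],[0,0,0],-0.5]]}}

```text
time: 20.85
position: [0.4633, -0.256, 0.1773]
orientation: [3.14, -0.001, -3.102]
wrist_force: [0.5, 0.2, 0.2]
grip_width: 0.0214
finger_force: 0.0
```

```bash
python3 - <<'E'
from h import *
import cv2
t=ctrl.camera('top')[:,:,::-1];s=ctrl.camera('scene')[:,:,::-1]
c=lambda im,x,y:cv2.resize(im[y:y+150,x:x+100],None,fx=4,fy=4,interpolation=2)
cv2.imwrite('pics/end.png',np.hstack([c(t,285,195),c(s,245,190)]))
E
```

```text
(no output)
```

View pics/end.png

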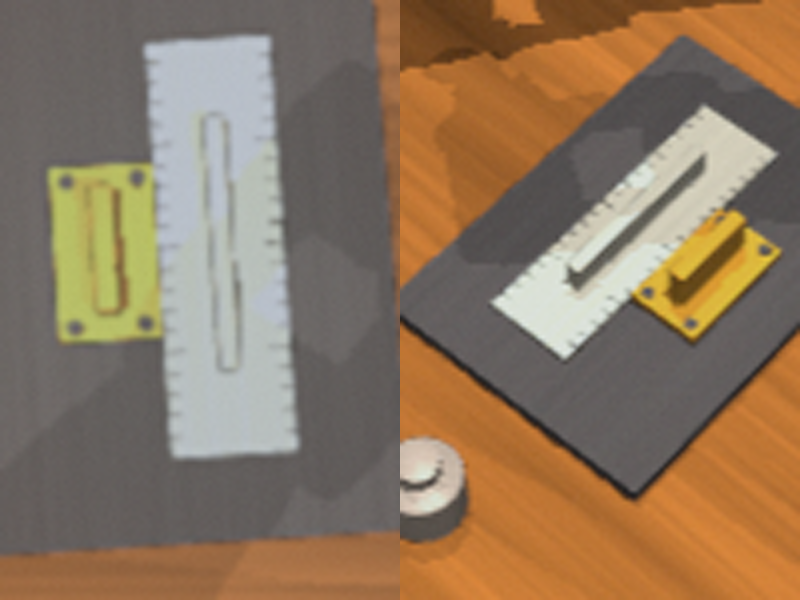

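The rule lies flat with its rib up, flush along the bracket's whole long edge (crop x ≈ 155, y 165–335), and both are on the plate. Handing in.

```bash
python3 -c "
from plant import ctrl
print(ctrl.finish_job())"
```

```text
the job is handed in; nothing more can be done
None
```

The job is handed in at about 21 s: the bracket stands on its base on the plate with the aluminium rule flat, rib up and flush along its whole long edge, both released, and the arm never went near the jar, weight or wood block.

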